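# Load a sample can under the keeper flap of the leak tester

## Task

Push down the long paddle of the leak tester with one fingertip so that its spring-closed keeper flap opens, and, while you keep it open, push the can that lies in the tester's channel under the flap with the other fingertip until the can is fully home against the end block. Only then let the paddle go, so that the flap comes down on the can. Only push: do not lift the can, and leave the things standing around where they are.

Things in the scene. Friction and masses are not known exactly. Their poses are not given: they have to be found in the camera images.
- tester: Leak tester, steel fixture fixed on the table. Origin on the table top, mid-channel, below the flap's front lip. x: the way the can is pushed (roughly world +y); y: away from the paddle side (roughly towards the robot); z up. Base 5 mm thick, x -195 to 95 mm. Channel 70 mm wide between 4 mm guides (tops 40 mm above the table), x -195 to 55 mm, open above and at its -x end.
- seal (a point): Centre of the round rubber seal face that stops the can's nose, at tester x 55, y 0, z 38 mm; fixed. It sits on a grey end block 80 mm high, 82 mm wide, x 58 to 90 mm, with a brass fitting on top.
- hinge (a point): Front end of the flap's hinge axis, at tester x 0, y -44, z 67 mm; fixed; the axis runs along tester x. From it the flap's 82 mm wide steel cover spans the channel over x 0 to 52 mm. The cover's down-turned front lip (x 0 to 4 mm) hangs to 55 mm above the table when shut and stops the lying can, whose top is at 71 mm.
- flap (a joint): Angle of flap and paddle (one rigid piece), rad: 0 shut, grows as the paddle goes down and the flap rises, stop at 0.9. A spring closes it: about 2 N on the paddle at 0, 4 to 5 N at 0.75, pressed mid-paddle. Above 0.55 it clears the can well, 0.75 is comfortable; let go, its lip rests on the can at 0.43 to 0.48.
- paddle (a point): Middle of the paddle's upper face, moves with it: tester x -80 mm; y -75, z 71 mm shut; y -74, z 57 at 0.45 rad (paddle level); y -70, z 49 at 0.75. A steel plate beside the channel, on the side away from the robot, x -200 to 40 mm, 44 mm wide, 3 mm thick, thin rolled outer edge; shut it slopes up outward from y -56, z 61 to y -95, z 81 mm. Press the middle or outer half; the inner edge is stiff.
- can: Plain can lying in the channel, 122 mm long, 66 mm diameter, 0.25 to 0.55 kg. Origin: centre of its bottom end face (the tail, the end to push), 38 mm above the table; its z axis points to the nose (tester +x). The tail starts at tester x -170 to -140 mm, the nose short of the flap; fully home the tail is at x -67 mm, still outside the flap.
- sleeve: Brown cardboard sleeve of can ends, 200 x 58 x 59 mm, lying behind and right of the tester, a bystander. Origin at the centre of its underside.
- tape: Roll of brown tape lying flat, 101 mm diameter, 48 mm high, left of the tester, a bystander. Origin at the centre of its underside.
- stamp: Hand stamp, 34 x 34 mm foot, 70 mm high, left of the tester, a bystander. Origin at the centre of its underside.
- beaker: Clear beaker, 56 mm diameter, 79 mm high, left of the tester, a bystander. Origin at the centre of its underside.

How it is judged:
By the outcome, as a careful person would: the job done as asked, in the order asked, and still so for the second after the job is handed in, with the robot touching nothing.
It also fails if it takes over 51 s, if anything falls off the work surface, if the arm or the gripper's body presses on something with over 40 N, if the wrist force passes 120 N, or if a joint passes its speed limit or range.

## Robot

A 6-joint arm with a two-finger parallel gripper is mounted at the origin on a cart in front of the work surface, level with it; the furniture and walls round the work are solid. World frame = base frame: x ahead of the robot, y to its left, z up, the work surface at z = 0. Lengths are in m, angles in rad, forces in N, time in s.
With the tool pointing down it reaches from about 0.375 to 0.9 m from the base axis. Payload 3.1 kg.
Tool frame: the origin (TCP) lies at the very end of the fingers, on their centre line; the grasp point (between the pads) lies 19 mm behind it (manip.grasp_offset is the distance from the TCP to the grasp point, in m); x points along the fingers, z is the direction in which the jaws open and shut, and the axes are right-handed (so a half turn about x gives the same grasp; the last joint's range is limited). The gripper opens to 85 mm and grips with 20 to 120 N. Pads are 22 mm wide; open, the fingers measure 114 mm over their backs; the gripper's body (76 mm by 85 mm) begins 54 mm behind the grasp point. The pads swing forward as they close: fully open they stand 13 mm farther back than shut.
Start: joints at [0.948, 0.527, 1.433, -0, 1.181, -0.178], TCP at [0.269, 0.564, 0.201] pointing down, gripper open.
Joint ranges: [-3.08, 3.08], [-0.75, 2.2], [0.22, 2.44], [-1.43, 4.57], [0, 2.65], [-2.85, 2.85]. Speed limits (rad/s): [2.79, 2.79, 3.14, 3.14, 3.14, 3.14].

## Interface

Orientations are given as a unit quaternion [x, y, z, w].
In Python, from station import manip gives the robot as it stands.
- The arm moves only by the tool send_rows, never from a script. Its argument "steps" is a list that holds one entry, the list of rows, each a list of 5 numbers: the closure, from 0 (fully open) to 1 (shut), then the shift along the world's x, y, z in m, then the turn about the world's z in rad. A call has 1 to 8 rows; each row is the pose to reach, as a shift and turn from the pose commanded when the call began; what a row does not reach only later rows make up. A row lasts 1/8 s, in which the tool goes at most 62.5 mm and 10.7 degrees, less where a joint would pass 70% of its speed; a pose out of reach is approached as far as the arm can. A call with a gripper value outside its range is refused whole. The fingers move at their own pace and stop on an object; "grip_force" is the grip in N (left out, the last holds). Time passes only in rows, so rows that repeat a pose let the fingers close. It gives the time, the measured TCP pose, the force and the opening at its end, in the units of the state.
- manip.sense(): the state, without advancing time (a new reading comes with each control period).
- manip.snapshot(name): name is "side" or "top"; returns the picture (384x512x3 uint8, red, green, blue); there is no depth.
- manip.camera_params(name): a dict with "fx", "fy", "cx", "cy" (pixels), "D" ([k1, k2, p1, p2, k3] as OpenCV has them; the pictures are not rectified), "T" (4x4, takes a point from camera to world coordinates). Camera axes: x right, y down, z forward; pixel columns grow to the right and rows downward; lengths in m; the calibration is good to about 2 mm. A picture is of the moment at which its call begins. camera_params takes no time and is no camera call.
- manip.sign_off(): hands the job in, once; it reports no verdict.
The state is a dict: "t": time; "q": joint angles; "qd": joint speeds; "tau": joint torques, N m; "tcp_pos": TCP position; "tool_rot": TCP orientation; "force": force on the tool from outside, world axes, zero at the start; "ft_torque": the same for the moment, N m; "finger_gap": opening from 0.0 (shut) to 1.0 (fully open).
Only numpy, scipy, OpenCV 4.12 (cv2) and the standard library are available. Lean on these libraries where they do the work, as an engineer would, in place of code of your own. Each camera call takes 0.05 s, during which the arm holds its last target.

## Working session

There is one attempt and no reset: what is moved stays moved. The work goes in short steps, Python scripts to look and compute and a tool call to move; the robot and the scene stay as the last step left them, time stands still between calls to the robot, and variables do not carry over. Pictures are saved under pics/ and viewed, and the job is handed in when it is done.

Besides the shell and the picture viewer there is one more tool, called as name(argument=value, ...) on one line, values as JSON. send_rows: Moves the arm, as the interface text tells. Its arguments: {"type":"object","properties":{"steps":{"type":"array","items":{"type":"array","items":{"type":"array","items":{"type":"number"}}}},"grip_force":{"type":"number"}},"required":["steps"]}

```bash
mkdir -p pics; ls; python3 - <<'E'
from station import manip
import cv2, numpy as np
np.set_printoptions(precision=4,suppress=True)
s=manip.sense(); print({k:np.round(v,3) for k,v in s.items()})
for n in ("side","top"):
    im=manip.snapshot(n); cv2.imwrite(f"pics/{n}0.png",im[:,:,::-1]); 
    p=manip.camera_params(n); print(n,p)
print(manip.grasp_offset)
E
```

```text
pics
{'t': np.float64(0.0), 'q': array([ 0.947,  0.528,  1.434,  0.   ,  1.181, -0.179]), 'qd': array([-0.002,  0.   , -0.001, -0.   , -0.001,  0.001]), 'tau': array([  0.001, -44.234, -17.803,  -0.   ,   0.008,   0.   ]), 'tcp_pos': array([0.268, 0.564, 0.2  ]), 'tool_rot': array([-0.378,  0.599,  0.377,  0.597]), 'force': array([-0.294,  0.809,  0.336]), 'ft_torque': array([0.003, 0.04 , 0.034]), 'finger_gap': np.float64(1.001)}
side {'fx': 499.5089830377246, 'fy': 499.5089830377246, 'cx': 251.32540575217826, 'cy': 189.37015865956357, 'D': array([0.0628, 0.    , 0.    , 0.    , 0.    ]), 'T': array([[ 0.9995, -0.0046, -0.0299,  0.6073],
       [ 0.0245, -0.4606,  0.8873, -1.478 ],
       [-0.0178, -0.8876, -0.4603,  0.8607],
       [ 0.    ,  0.    ,  0.    ,  1.    ]])}
top {'fx': 416.34124037640936, 'fy': 416.34124037640936, 'cx': 257.2581047658716, 'cy': 190.13553386080105, 'D': array([-0.0065,  0.    ,  0.    ,  0.    ,  0.    ]), 'T': array([[-0.002 , -0.9772,  0.2123,  0.3166],
       [-1.    ,  0.0031,  0.005 , -0.0024],
       [-0.0055, -0.2123, -0.9772,  1.1451],
       [ 0.    ,  0.    ,  0.    ,  1.    ]])}
0.0187
```

View pics/side0.png

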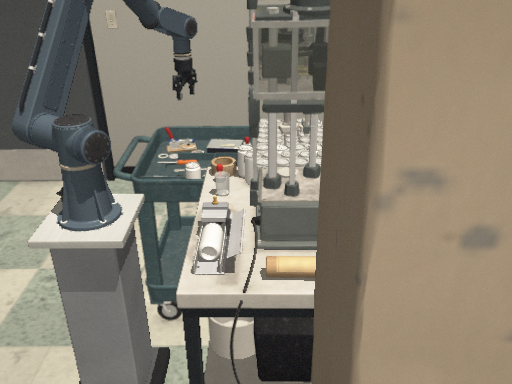

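View pics/top0.png

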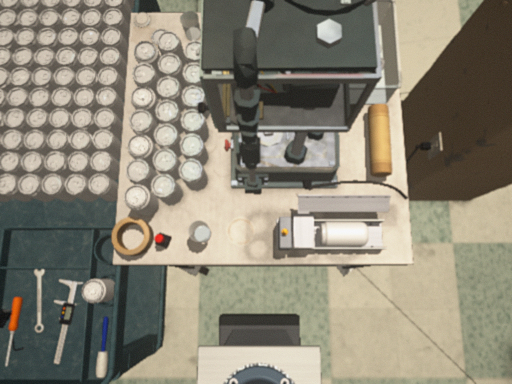

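```bash
cat > h.py <<'E'
from station import manip
import cv2, numpy as np
np.set_printoptions(precision=4,suppress=True)
def cam(n):
    p=manip.camera_params(n); K=np.array([[p['fx'],0,p['cx']],[0,p['fy'],p['cy']],[0,0,1]]); return K,np.array(p['D'],float),np.array(p['T'])
def proj(n,P):
    K,D,T=cam(n); Ti=np.linalg.inv(T); r,_=cv2.Rodrigues(Ti[:3,:3])
    return cv2.projectPoints(np.atleast_2d(np.array(P,float)),r,Ti[:3,3],K,D)[0].reshape(-1,2)
def ray(n,uv):
    K,D,T=cam(n); x=cv2.undistortPoints(np.array(uv,float).reshape(-1,1,2),K,D).reshape(-1,2)
    d=np.c_[x,np.ones(len(x))]@T[:3,:3].T; return T[:3,3],d
def atz(n,uv,z):
    o,d=ray(n,uv); return o+d*((z-o[2])/d[:,2])[:,None]
def crop(n,box,f,name,im=None):
    im=manip.snapshot(n) if im is None else im
    u0,v0,u1,v1=box
    c=cv2.resize(im[v0:v1,u0:u1],None,fx=f,fy=f,interpolation=cv2.INTER_CUBIC)
    cv2.imwrite(f"pics/{name}.png",c[:,:,::-1]); return im
E
python3 - <<'E'
from h import *
for n in("side","top"): print(n,proj(n,[manip.sense()['tcp_pos'],[0,0,0],[.5,0,0],[.5,-.2,0]]))
im=cv2.imread("pics/top0.png")[:,:,::-1]; crop("top",(262,185,402,260),5.5,"top0c",im)
im=cv2.imread("pics/side0.png")[:,:,::-1]; crop("side",(175,155,275,290),4.4,"side0c",im)
E
```

```text
side [[186.0867 106.3966]
 [ 89.4782 214.416 ]
 [235.0633 213.8064]
 [231.572  246.6931]]
top [[  3.2848 303.1221]
 [259.0569 408.4175]
 [258.5417 213.0839]
 [330.5002 212.8762]]
```

View pics/top0c.png

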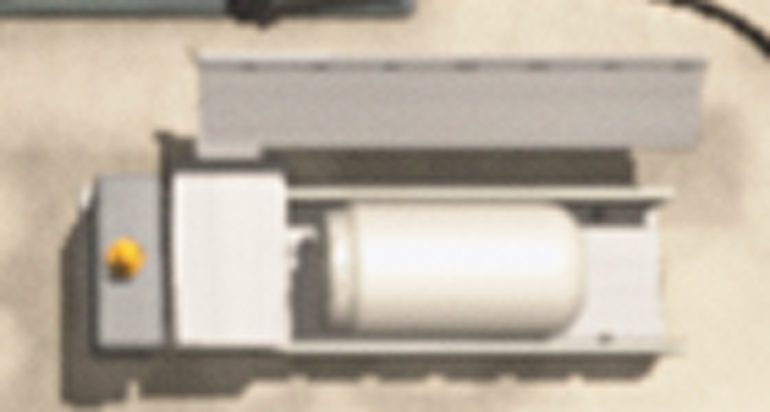

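View pics/side0c.png

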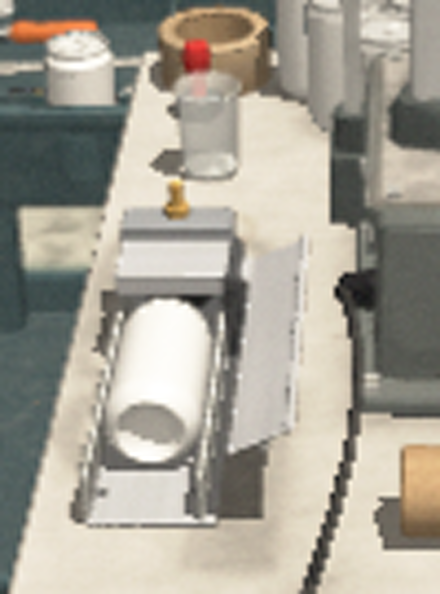

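```bash
cat > fit.py <<'E'
from h import *
from scipy.optimize import least_squares
top=[((-195,-37,40),(672,197)),((-195,37,40),(672,347)),((90,-41,80),(97,178)),((90,41,80),(97,347)),((58,41,80),(165,347)),((58,-41,80),(165,178)),((40,-95,81),(197,55)),((-200,-95,81),(705,63)),((-200,-56,61),(697,148)),((40,-56,61),(200,152))]
side=[((-200,-95,81),(293,430)),((-200,-56,61),(232,452)),((40,-95,81),(306,238)),((90,41,80),(126,209)),((90,-41,80),(237,211)),((58,41,80),(122,230)),((58,-41,80),(236,234))]
def tw(p,P):
    P=np.array(P,float)/1000; c,s=np.cos(p[2]),np.sin(p[2]); 
    return np.c_[p[0]+c*P[:,0]-s*P[:,1],p[1]+s*P[:,0]+c*P[:,1],P[:,2]]
Pt=[a for a,b in top];Ps=[a for a,b in side]
ut=np.array([b for a,b in top])/5.5+[262,185]-.4;us=np.array([b for a,b in side])/4.4+[175,155]-.4
def f(p,w=(1,1)): return np.r_[w[0]*(proj("top",tw(p,Pt))-ut).ravel(),w[1]*(proj("side",tw(p,Ps))-us).ravel()]
if __name__=="__main__":
  for w in((1,1),(1,0),(0,1)):
    r=least_squares(f,[.45,-.17,1.57],args=(w,),loss='soft_l1'); print(w,r.x,r.x[2]*57.3)
    if w==(1,1): print(f(r.x).reshape(-1,2)); p=r.x; np.save("p.npy",p)
  # can: tail silhouette & nose in top, top line z=71 / mid z=38
  for uv in((585,270),(326,270),(450,203),(450,337)):
    q=np.array([uv])/[5.5,5.5]+[262,185]-.4
    w=atz("top",q,.038)[0]; c,s=np.cos(p[2]),np.sin(p[2]); d=w[:2]-p[:2]; print(uv,w,np.array([c*d[0]+s*d[1],-s*d[0]+c*d[1]])*1000)
  q=np.array([(147,432)])/4.4+[175,155]-.4; w=atz("side",q,.038)[0];d=w[:2]-p[:2]; print('tailside',w,np.array([c*d[0]+s*d[1],-s*d[0]+c*d[1]])*1000)
E
python3 fit.py
```

```text
(1, 1) [ 0.4394 -0.1424  1.5643] 89.63377329881469
[[ 1.097  -0.8635]
 [ 2.7839 -0.2722]
 [-0.3621 -1.5539]
 [-0.1553 -0.3402]
 [ 0.0769 -0.2896]
 [-0.3325 -1.5093]
 [ 0.5192  0.3172]
 [ 0.2985 -0.8332]
 [ 0.3614 -0.2509]
 [-0.4698 -1.2922]
 [-1.7322 -0.963 ]
 [-1.7911  0.0428]
 [-0.73   -0.6546]
 [-0.7629 -1.3447]
 [-0.904  -1.8236]
 [-1.0317 -1.3166]
 [-1.4092 -2.244 ]]
(1, 0) [ 0.4375 -0.1419  1.5664] 89.75506472254906
(0, 1) [ 0.4434 -0.1492  1.5712] 90.0292739298938
(585, 270) [ 0.4377 -0.2908  0.038 ] [-148.392     0.7472]
(326, 270) [ 0.438  -0.1657  0.038 ] [-23.2731   1.2031]
(450, 203) [ 0.4705 -0.2271  0.038 ] [-84.4561 -31.6322]
(450, 337) [ 0.4056 -0.2241  0.038 ] [-81.9239  33.1982]
tailside [ 0.4387 -0.2873  0.038 ] [-144.8914   -0.2294]
```

```bash
python3 - <<'E'
from h import *
from scipy.spatial.transform import Rotation as R
s=manip.sense(); M=R.from_quat(s['tool_rot']).as_matrix(); print(M, "jaw az",np.degrees(np.arctan2(M[1,2],M[0,2])),s['t'])
# machine front
print(atz("side",[(258,248),(256,200)],0), atz("top",[(232,188),(340,186)],0.0),atz("top",[(232,188),(340,186)],0.1))
print(atz("top",[(218,131),(352,131)],.3),atz("top",[(218,131),(352,131)],.5))
p=np.load("p.npy"); 
from fit import tw
print(tw([.4395,-.144,1.5655],[(-165,-35,49),(-165,-75,49),(-165,5,49),(-80,-35,49)]))
E
```

```text
[[-0.0012 -0.9027  0.4303]
 [-0.0016  0.4303  0.9027]
 [-1.      0.0003 -0.002 ]] jaw az 64.5141906199283 0.1
[[ 0.5811 -0.2073  0.    ]
 [ 0.5701  0.098   0.    ]] [[ 0.5717  0.0746  0.    ]
 [ 0.5765 -0.2298  0.    ]] [[ 0.5494  0.0679  0.1   ]
 [ 0.5538 -0.2099  0.1   ]]
[[ 0.6302  0.0859  0.3   ]
 [ 0.6291 -0.2012  0.3   ]] [[ 0.556   0.065   0.5   ]
 [ 0.5551 -0.1542  0.5   ]]
[[ 0.4736 -0.3092  0.049 ]
 [ 0.5136 -0.3094  0.049 ]
 [ 0.4336 -0.309   0.049 ]
 [ 0.4741 -0.2242  0.049 ]]
```

send_rows(steps=[[[0.23,0.02,-0.05,0,-0.14],[0.23,0.04,-0.1,0,-0.28],[0.23,0.06,-0.15,0,-0.42],[0.23,0.08,-0.2,0,-0.56],[0.23,0.1,-0.25,0,-0.7],[0.23,0.12,-0.3,0,-0.84],[0.23,0.14,-0.35,0,-0.98],[0.23,0.16,-0.4,0,-1.131]]], grip_force=60)

```text
t: 1.1
tcp_pos: [0.4291, 0.1625, 0.2005]
tool_rot: [0.004, 0.707, -0.003, 0.707]
force: [-0.2, 0.5, -0.1]
finger_gap: 0.772
```

send_rows(steps=[[[0.23,0.01,-0.06,0,0],[0.23,0.02,-0.12,0,0],[0.23,0.03,-0.18,0,0],[0.23,0.04,-0.24,0,0],[0.23,0.045,-0.3,0,0],[0.23,0.045,-0.36,0,0],[0.23,0.045,-0.42,0,0],[0.23,0.045,-0.475,0,0]]])

```text
t: 2.1
tcp_pos: [0.4734, -0.3129, 0.2002]
tool_rot: [0.002, 0.707, -0.002, 0.707]
force: [1.1, 1.0, -0.1]
finger_gap: 0.77
```

send_rows(steps=[[[0.23,0,0,-0.04,0],[0.23,0,0,-0.08,0],[0.23,0,0,-0.1,0],[0.23,0,0,-0.1,0]]])

```text
t: 2.6
tcp_pos: [0.4725, -0.3097, 0.0986]
tool_rot: [0.003, 0.708, -0.001, 0.706]
force: [-0.2, 1.0, 0.0]
finger_gap: 0.771
```

```bash
python3 - <<'E'
from h import *
crop("top",(262,165,402,270),5.5,"top1c"); crop("side",(165,95,285,285),3.1,"side1c")
s=manip.sense(); print(s['tcp_pos'],s['force'],s['finger_gap'])
E
```

```text
[ 0.4742 -0.311   0.1009] [0.6762 0.2682 0.311 ] 0.7664858543573828
```

View pics/top1c.png

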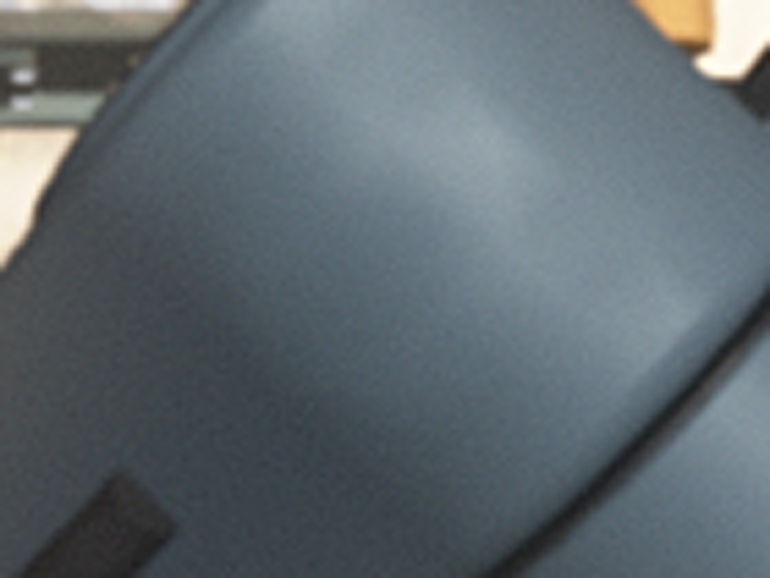

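View pics/side1c.png

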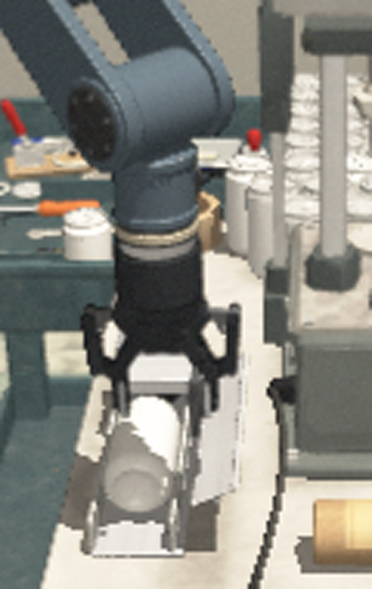

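```bash
python3 - <<'E'
from h import *
crop("side",(190,170,260,270),6,"side1d")
for z in(.1,.108,.116): print(z,(proj("side",[[.433,-.321,z],[.515,-.321,z]])-[190,170])*6)
E
```

```text
0.1 [[ 80.6742 426.9123]
 [258.5145 426.4976]]
0.108 [[ 79.6123 412.2651]
 [257.917  411.8298]]
0.116 [[ 78.544  397.5419]
 [257.316  397.0858]]
```

View pics/side1d.png

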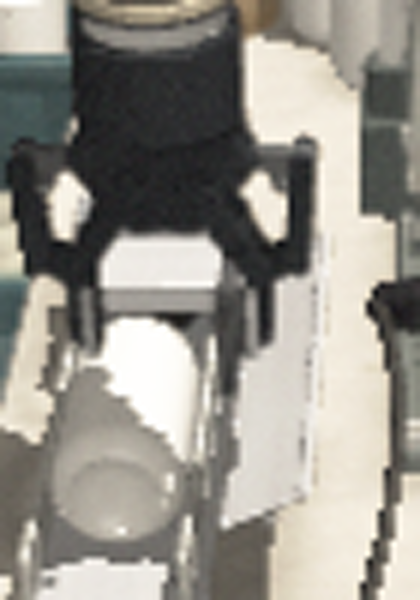

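```bash
python3 - <<'E'
from h import *
im=crop("side",(195,205,245,255),12,"side1e")
print(manip.sense()['tcp_pos'], proj("side",[manip.sense()['tcp_pos']]))
E
```

```text
[ 0.4746 -0.3114  0.1018] [[218.7392 238.672 ]]
```

View pics/side1e.png

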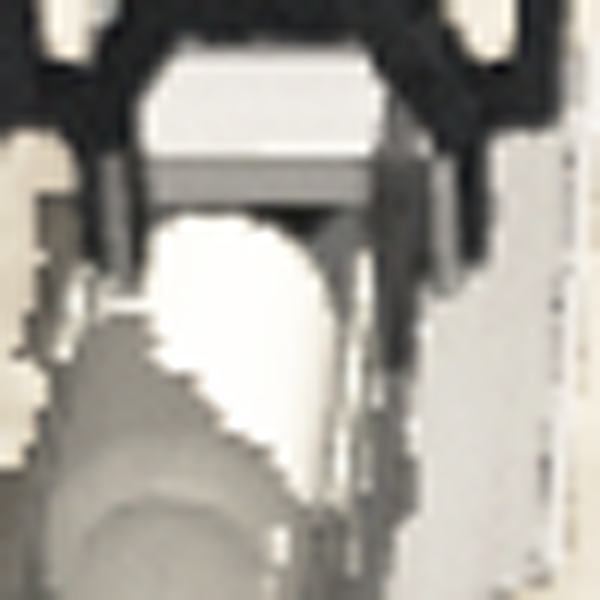

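send_rows(steps=[[[0.23,0,0,-0.01,0],[0.23,0,0,-0.02,0],[0.23,0,0,-0.02,0]]])

```text
t: 3.18
tcp_pos: [0.4732, -0.3101, 0.0796]
tool_rot: [0.002, 0.708, -0.001, 0.706]
force: [-0.5, -0.2, -0.1]
finger_gap: 0.766
```

send_rows(steps=[[[0.23,0,0,-0.005,0],[0.23,0,0,-0.01,0],[0.23,0,0,-0.01,0]]])

```text
t: 3.55
tcp_pos: [0.4736, -0.3106, 0.0701]
tool_rot: [0.002, 0.707, -0.002, 0.707]
force: [0.8, -0.0, 0.7]
finger_gap: 0.768
```

```bash
python3 - <<'E'
from h import *
im=crop("side",(185,165,255,275),5.4,"side2")
s=manip.sense(); print(s['tcp_pos'],s['force'],s['ft_torque'])
E
```

```text
[ 0.4738 -0.3107  0.0704] [ 0.0608 -0.0646 -0.1567] [ 0.0515  0.0359 -0.0426]
```

View pics/side2.png

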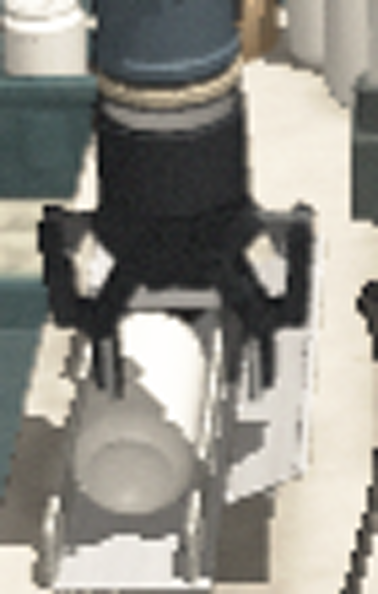

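send_rows(steps=[[[0.23,0,0,-0.005,0],[0.23,0,0,-0.01,0],[0.23,0,0,-0.01,0]]])

```text
t: 3.98
tcp_pos: [0.4735, -0.3105, 0.06]
tool_rot: [0.002, 0.707, -0.001, 0.707]
force: [-0.3, 0.7, -0.5]
finger_gap: 0.773
```

```bash
python3 - <<'E'
from h import *
im=crop("side",(185,165,255,275),5.4,"side3")
s=manip.sense(); print(s['tcp_pos'],s['force'],s['ft_torque'])
E
```

```text
[ 0.4737 -0.3107  0.0603] [ 0.5508 -0.128  -0.8391] [ 0.038  -0.0467  0.0048]
```

View pics/side3.png

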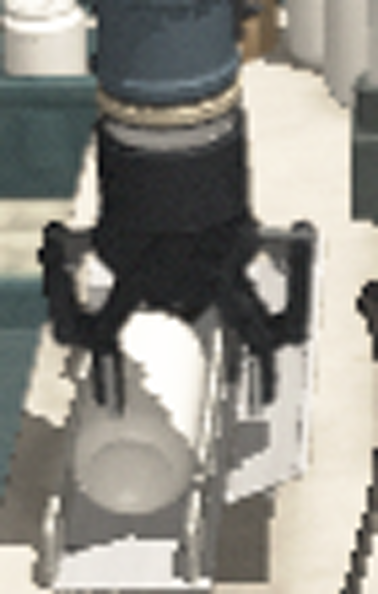

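send_rows(steps=[[[0.23,0,0,-0.004,0],[0.23,0,0,-0.008,0],[0.23,0,0,-0.008,0]]])

```text
t: 4.4
tcp_pos: [0.4737, -0.3106, 0.0522]
tool_rot: [0.002, 0.707, -0.002, 0.707]
force: [0.5, 1.3, 0.3]
finger_gap: 0.767
```

```bash
python3 - <<'E'
from h import *
im=crop("side",(185,165,255,275),5.4,"side4")
s=manip.sense(); print(s['tcp_pos'],s['force'],s['ft_torque'])
E
```

```text
[ 0.4738 -0.3107  0.0524] [ 0.9409  0.0823 -0.2571] [-0.02    0.0463 -0.0467]
```

View pics/side4.png

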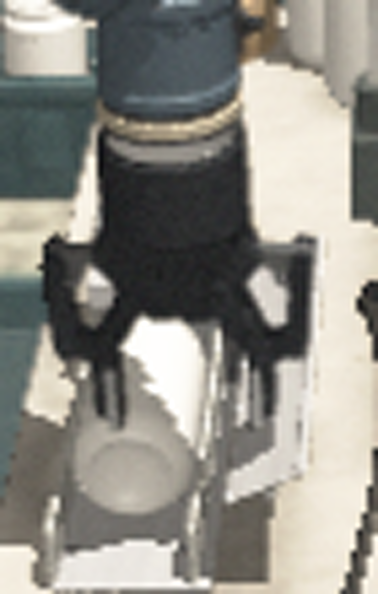

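send_rows(steps=[[[0.23,0,-0.014,0,0],[0.23,0,-0.014,-0.005,0],[0.23,0,-0.014,-0.01,0],[0.23,0,-0.014,-0.01,0]]])

```text
t: 4.95
tcp_pos: [0.4733, -0.3242, 0.0419]
tool_rot: [0.002, 0.708, -0.001, 0.707]
force: [0.0, -0.1, 0.1]
finger_gap: 0.771
```

```bash
python3 - <<'E'
from h import *
im=crop("side",(185,165,255,275),5.4,"side5")
s=manip.sense(); print(s['tcp_pos'],s['force'],s['ft_torque'])
E
```

```text
[ 0.4735 -0.3244  0.0422] [-0.5408 -0.3518 -0.2028] [ 0.026  -0.0048 -0.0435]
```

View pics/side5.png

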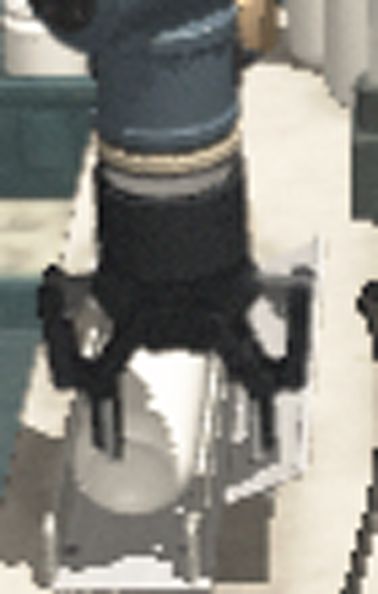

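send_rows(steps=[[[0.23,0,0,-0.004,0],[0.23,0,0,-0.008,0],[0.23,0,0,-0.008,0]]])

```text
t: 5.38
tcp_pos: [0.4737, -0.3245, 0.0342]
tool_rot: [0.002, 0.707, -0.002, 0.707]
force: [0.8, -0.1, -0.2]
finger_gap: 0.77
```

```bash
python3 - <<'E'
from h import *
im=crop("side",(185,165,255,275),5.4,"side6")
s=manip.sense(); print(s['tcp_pos'],s['force'],s['ft_torque'])
E
```

```text
[ 0.4738 -0.3246  0.0344] [-1.2967 -0.1017 -0.0415] [ 0.0373  0.0005 -0.0665]
```

View pics/side6.png

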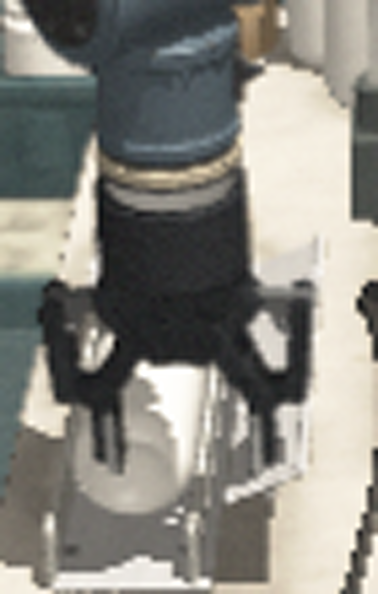

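send_rows(steps=[[[0.23,0,0,-0.004,0],[0.23,0,0,-0.008,0],[0.23,0,0,-0.008,0]]])

```text
t: 5.8
tcp_pos: [0.4741, -0.3249, 0.0265]
tool_rot: [0.002, 0.707, -0.002, 0.707]
force: [0.8, 1.6, 1.6]
finger_gap: 0.771
```

```bash
python3 - <<'E'
from h import *
im=crop("side",(185,165,255,275),5.4,"side7")
for i in range(1): s=manip.sense(); print(s['tcp_pos'],s['force'],s['ft_torque'])
E
```

```text
[ 0.4741 -0.3249  0.0266] [0.9408 1.347  2.4647] [ 0.0685 -0.162   0.0235]
```

View pics/side7.png

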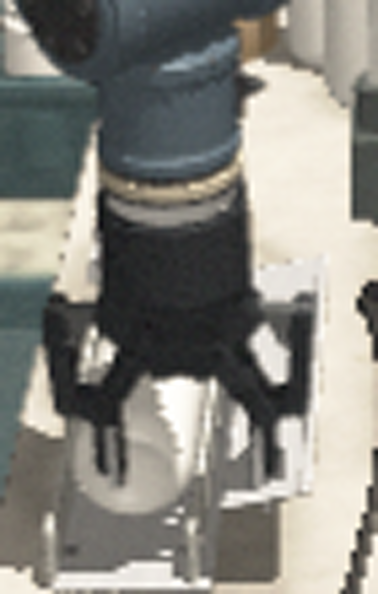

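send_rows(steps=[[[0.23,0,0,-0.004,0],[0.23,0,0,-0.008,0],[0.23,0,0,-0.012,0],[0.23,0,0,-0.012,0]]])

```text
t: 6.35
tcp_pos: [0.4733, -0.3248, 0.0145]
tool_rot: [0.002, 0.707, -0.002, 0.707]
force: [-3.0, 1.1, 6.0]
finger_gap: 0.77
```

```bash
python3 - <<'E'
from h import *
im=crop("side",(185,165,255,275),5.4,"side8")
for i in range(1): s=manip.sense(); print(s['tcp_pos'],s['force'],s['ft_torque'])
E
```

```text
[ 0.4734 -0.3248  0.0145] [-3.1794 -0.1913  5.0087] [ 0.0372  0.2138 -0.0155]
```

View pics/side8.png

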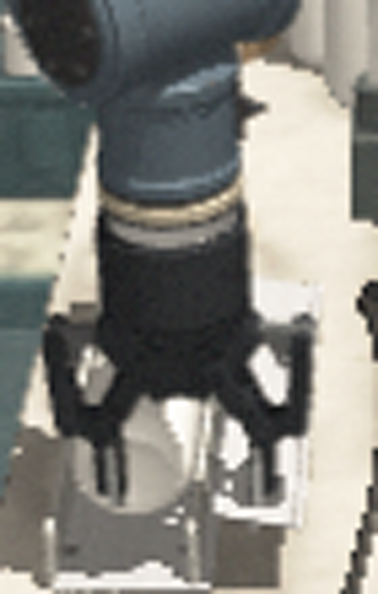

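send_rows(steps=[[[0.23,0,0,-0.003,0],[0.23,0,0,-0.006,0],[0.23,0,0,-0.007,0],[0.23,0,0,-0.007,0]]])

```text
t: 6.9
tcp_pos: [0.4742, -0.3252, 0.0078]
tool_rot: [0.002, 0.707, -0.002, 0.707]
force: [0.0, -0.5, 5.0]
finger_gap: 0.772
```

```bash
python3 - <<'E'
from h import *
im=crop("side",(185,155,255,275),5,"side9")
for i in range(1): s=manip.sense(); print(s['tcp_pos'],s['force'],s['ft_torque'])
E
```

```text
[ 0.4742 -0.3252  0.0079] [-1.9905 -0.0184  5.2841] [ 0.0067 -0.0635  0.0196]
```

View pics/side9.png

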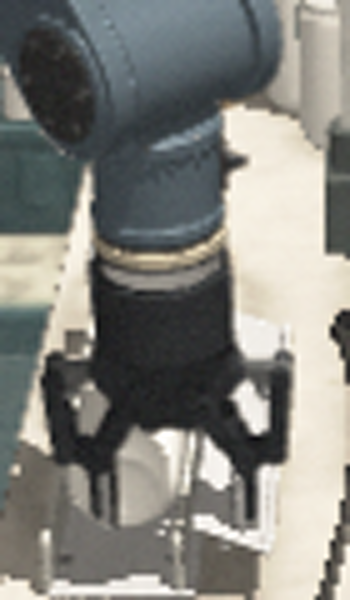

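```bash
python3 - <<'E'
from h import *
from fit import tw
def pad(x,y,z,t):
    y+=44;z-=67;c,s=np.cos(t),np.sin(t); return (x,-44+y*c-z*s,67+y*s+z*c)
for t in(0,.3,.5,.6,.7,.8,.9): print(t,(proj("side",tw([.4395,-.144,1.5655],[pad(-200,-95,81,t),pad(-200,-56,61,t)]))-[185,155])*5)
E
```

```text
0 [[272.8419 483.3684]
 [203.1509 513.465 ]]
0.3 [[277.0314 507.1392]
 [199.2139 518.3727]]
0.5 [[275.036  522.8488]
 [195.6611 520.9712]]
0.6 [[272.632  530.4274]
 [193.6568 522.0281]]
0.7 [[269.325  537.7229]
 [191.5268 522.9092]]
0.8 [[265.1521 544.665 ]
 [189.292  523.6059]]
0.9 [[260.158  551.1875]
 [186.9747 524.1113]]
```

send_rows(steps=[[[0.23,0,0.006,0,0],[0.23,0,0.012,0,0],[0.23,0,0.018,0,0],[0.23,0,0.024,0,0],[0.23,0,0.03,0,0],[0.23,0,0.036,0,0],[0.23,0,0.042,0,0],[0.23,0,0.042,0,0]]])

```text
t: 7.95
tcp_pos: [0.4738, -0.2819, 0.0076]
tool_rot: [0.002, 0.707, -0.001, 0.707]
force: [1.6, -1.2, 2.2]
finger_gap: 0.77
```

```bash
python3 - <<'E'
from h import *
im=crop("side",(185,155,255,275),5,"side10")
for i in range(1): s=manip.sense(); print(s['tcp_pos'],s['force'],s['ft_torque'])
E
```

```text
[ 0.4737 -0.2818  0.0075] [ 2.581  -1.6535  2.3668] [-0.1186 -0.5156 -0.0209]
```

View pics/side10.png

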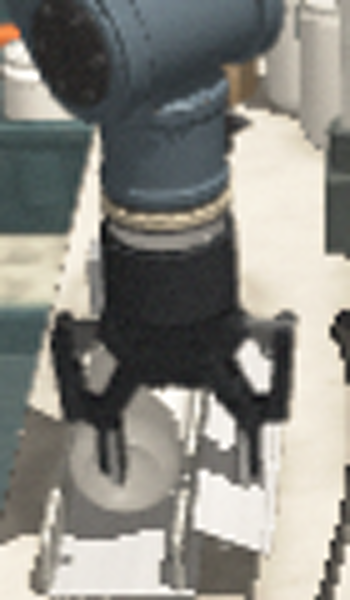

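send_rows(steps=[[[0.23,0,0.006,0,0],[0.23,0,0.012,0,0],[0.23,0,0.018,0,0],[0.23,0,0.024,0,0],[0.23,0,0.03,0,0],[0.23,0,0.036,0,0],[0.23,0,0.042,0,0],[0.23,0,0.044,0,0]]])

```text
t: 9.0
tcp_pos: [0.4738, -0.2383, 0.0077]
tool_rot: [0.002, 0.707, -0.002, 0.707]
force: [1.7, -4.6, 3.0]
finger_gap: 0.772
```

```bash
python3 - <<'E'
from h import *
im=crop("side",(185,155,255,275),5,"side11")
for i in range(1): s=manip.sense(); print(s['tcp_pos'],s['force'],s['ft_torque'])
E
```

```text
[ 0.4738 -0.2382  0.0076] [ 1.8558 -1.9922  2.8034] [-0.4827 -0.3572  0.0158]
```

View pics/side11.png

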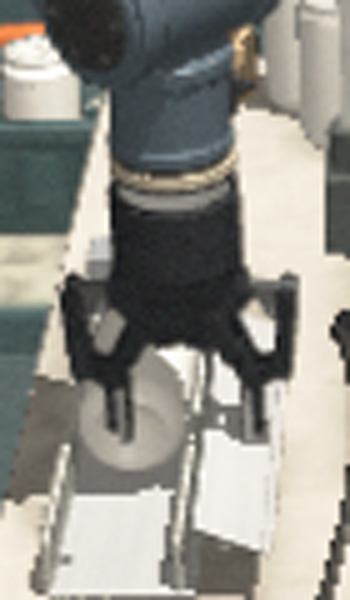

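send_rows(steps=[[[0.23,0,0.004,0,0],[0.23,0,0.008,0,0],[0.23,0,0.01,0,0],[0.23,0,0.01,0,0]]])

```text
t: 9.55
tcp_pos: [0.4738, -0.2284, 0.0076]
tool_rot: [0.002, 0.707, -0.002, 0.707]
force: [1.5, -1.9, 4.0]
finger_gap: 0.773
```

send_rows(steps=[[[0.23,0,0.002,0,0],[0.23,0,0.003,0,0],[0.23,0,0.003,0,0]]])

```text
t: 9.93
tcp_pos: [0.4739, -0.2258, 0.0076]
tool_rot: [0.002, 0.707, -0.002, 0.707]
force: [1.8, -4.2, 4.0]
finger_gap: 0.775
```

```bash
python3 - <<'E'
from h import *
im=crop("side",(185,155,255,275),5,"side12")
for i in range(1): s=manip.sense(); print(s['tcp_pos'],s['force'],s['ft_torque'])
E
```

```text
[ 0.4739 -0.2258  0.0076] [ 1.41   -4.3724  3.6567] [-0.6432 -0.3605 -0.0745]
```

View pics/side12.png

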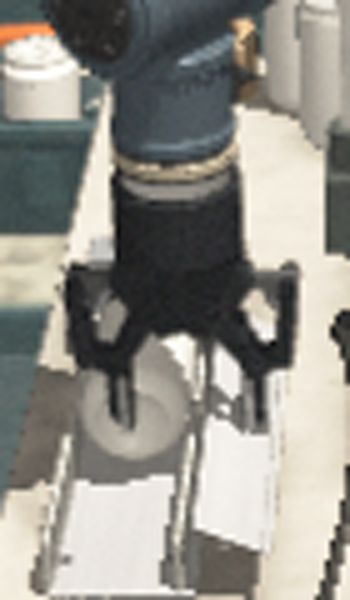

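send_rows(steps=[[[0.23,0,0.002,0,0],[0.23,0,0.002,0,0]]])

```text
t: 10.22
tcp_pos: [0.4739, -0.2237, 0.0076]
tool_rot: [0.002, 0.707, -0.002, 0.707]
force: [1.3, -4.0, 3.7]
finger_gap: 0.771
```

send_rows(steps=[[[0.23,0,0.002,0,0],[0.23,0,0.002,0,0]]])

```text
t: 10.48
tcp_pos: [0.4739, -0.2217, 0.0076]
tool_rot: [0.002, 0.707, -0.002, 0.707]
force: [2.7, -4.0, 4.7]
finger_gap: 0.766
```

send_rows(steps=[[[0.23,0,0.002,0,0],[0.23,0,0.002,0,0]]])

```text
t: 10.72
tcp_pos: [0.474, -0.22, 0.0076]
tool_rot: [0.001, 0.707, -0.002, 0.707]
force: [1.9, -4.1, 3.9]
finger_gap: 0.771
```

send_rows(steps=[[[0.23,0,0.002,0,0],[0.23,0,0.002,0,0]]])

```text
t: 10.98
tcp_pos: [0.4746, -0.22, 0.0078]
tool_rot: [-0.0, 0.707, -0.002, 0.708]
force: [0.1, -10.3, 2.8]
finger_gap: 0.769
```

```bash
python3 - <<'E'
from h import *
im=crop("side",(185,155,255,275),5,"side13")
for i in range(1): s=manip.sense(); print(s['tcp_pos'],s['force'],s['ft_torque'])
E
```

```text
[ 0.4746 -0.22    0.0078] [ 1.0838 -9.0166  3.1467] [-1.5131 -0.1969  0.2604]
```

View pics/side13.png

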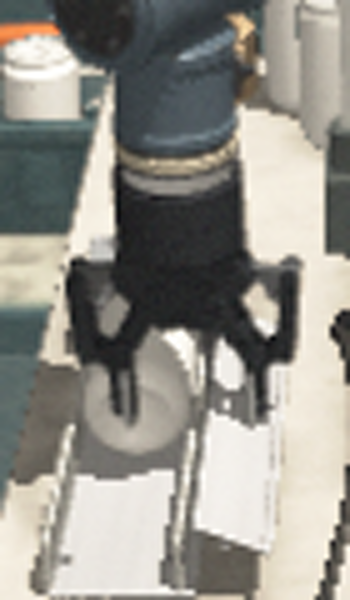

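send_rows(steps=[[[0.23,0,-0.001,0,0],[0.23,0,-0.003,0,0],[0.23,0,-0.006,0,0],[0.23,0,-0.01,0,0],[0.23,0,-0.014,0,0],[0.23,0,-0.014,0,0]]])

```text
t: 11.78
tcp_pos: [0.4724, -0.23, 0.0073]
tool_rot: [0.003, 0.708, -0.001, 0.706]
force: [1.0, 3.4, 3.7]
finger_gap: 0.77
```

```bash
python3 - <<'E'
from h import *
im=crop("side",(185,155,255,275),5,"side14")
for i in range(1): s=manip.sense(); print(s['tcp_pos'],s['force'],s['ft_torque'])
E
```

```text
[ 0.4724 -0.2301  0.0073] [2.0138 4.6962 4.32  ] [ 0.5694 -0.3808  0.1463]
```

View pics/side14.png

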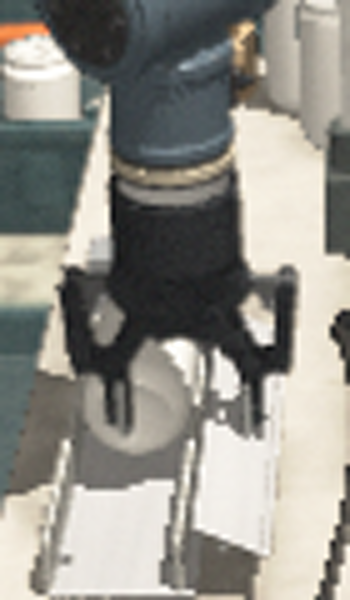

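send_rows(steps=[[[0.23,0,0,0.003,0],[0.23,0,0,0.006,0],[0.23,0,0,0.009,0],[0.23,0,0,0.012,0],[0.23,0,0,0.016,0],[0.23,0,0,0.022,0],[0.23,0,0,0.03,0],[0.23,0,0,0.04,0]]])

```text
t: 12.82
tcp_pos: [0.4736, -0.2317, 0.0481]
tool_rot: [0.002, 0.707, -0.002, 0.707]
force: [0.5, 0.6, -0.6]
finger_gap: 0.764
```

```bash
python3 - <<'E'
from h import *
im=crop("side",(185,155,255,275),5,"side15")
for i in range(1): s=manip.sense(); print(s['tcp_pos'],s['force'],s['ft_torque'])
E
```

```text
[ 0.4744 -0.2322  0.0493] [ 0.122  -0.4378 -0.0446] [ 0.0471 -0.0281  0.0125]
```

View pics/side15.png

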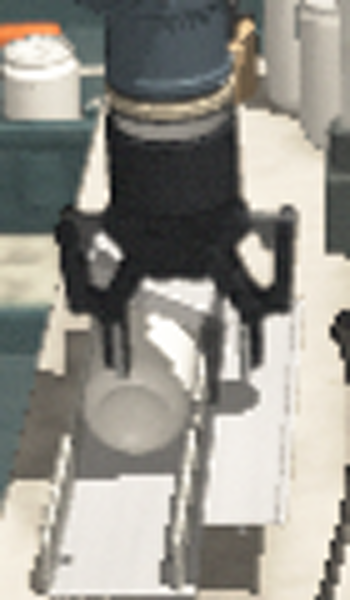

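send_rows(steps=[[[0.23,0,0,0.04,0],[0.23,0,0,0.09,0],[0.23,0,0,0.14,0],[0.23,0,0,0.18,0],[0.23,0,0.05,0.18,0],[0.23,0,0.11,0.18,0],[0.23,0,0.17,0.18,0],[0.23,-0.01,0.23,0.18,0]]])

```text
t: 13.88
tcp_pos: [0.4641, -0.0002, 0.2281]
tool_rot: [0.002, 0.707, -0.002, 0.708]
force: [0.4, -0.0, 0.2]
finger_gap: 0.768
```

send_rows(steps=[[[0.23,-0.01,0.06,0,0],[0.23,-0.02,0.12,0,0],[0.23,-0.03,0.18,0,0],[0.23,-0.05,0.24,0,0],[0.23,-0.08,0.3,0,0],[0.23,-0.11,0.36,0,0],[0.23,-0.14,0.41,0,0],[0.23,-0.14,0.41,0,0]]])

```text
t: 14.88
tcp_pos: [0.3212, 0.411, 0.2278]
tool_rot: [-0.0, 0.707, 0.001, 0.707]
force: [0.1, -0.4, 0.4]
finger_gap: 0.773
```

```bash
python3 - <<'E'
from h import *
im=crop("side",(175,155,275,290),4.4,"side16"); im2=crop("top",(262,185,402,260),5.5,"top16")
cv2.imwrite("pics/top16f.png",manip.snapshot("top")[:,:,::-1])
p=[.4395,-.144,1.5655]
from fit import tw
print(((proj("top",tw(p,[(-67,0,38),(-67,0,71),(0,0,71)]))-[262,185])+.4)*5.5)
s=manip.sense(); print(s['t'],s['tcp_pos'])
E
```

```text
[[419.7079 267.4121]
 [432.6254 259.5999]
 [289.821  259.2474]]
15.025 [0.3238 0.4077 0.2276]
```

View pics/side16.png

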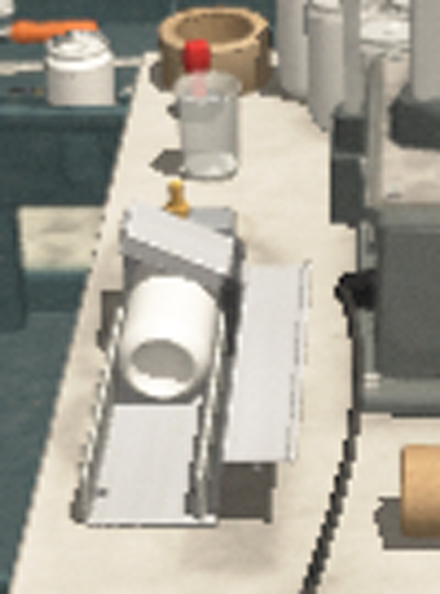

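View pics/top16.png

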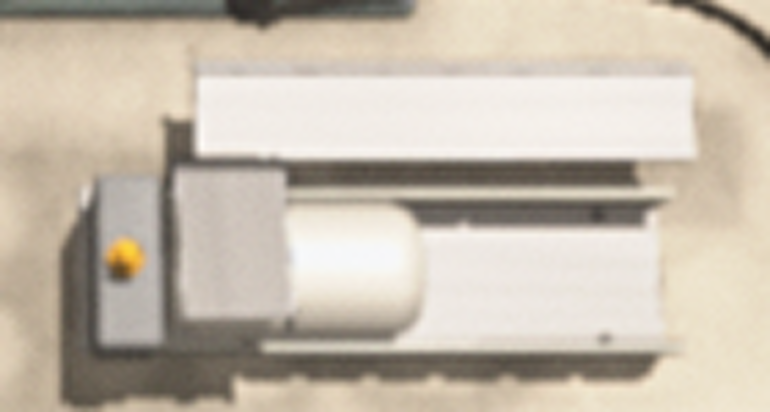

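View pics/top16f.png

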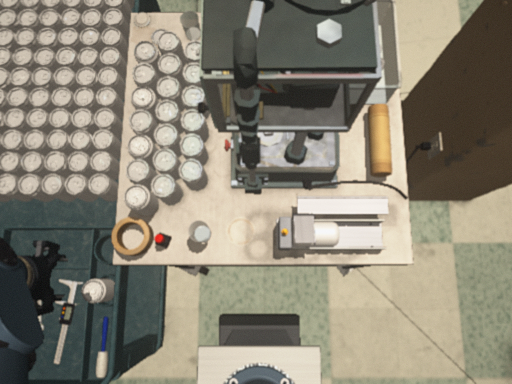

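```bash
python3 - <<'E'
from h import *
im=manip.snapshot("top").astype(int); g=im.sum(2)//3
for r in (221,225,233,236,241,248):
    print(r,'tail',g[r,330:348],'end',g[r,376:392],'blk',g[r,274:298])
im0=cv2.imread("pics/top0.png").astype(int).sum(2)//3
for r in (225,233,236,241): print(r,'tail0',im0[r,360:376],'nose0',im0[r,314:330])
E
python3 - <<'E'
import cv2
im=cv2.imread("pics/top16f.png")
cv2.imwrite("pics/z1.png",cv2.resize(im[205:260,270:395][:, :],None,fx=6.4,fy=10,interpolation=cv2.INTER_NEAREST))
E
```

```text
221 tail [157 162 154 141 128 119 115 117 122 118 117 120 120 120 117 119 118 119] end [123 120 123 123 121 132 151 172 188 192 192 193 192 188 190 195] blk [183 175 181 202 134 105 152 176 176 176 180 181 181 186 188 185 164 109
  86 128 184 194 193 193]
225 tail [232 232 232 235 231 230 217 178 131 116 116 117 119 117 120 141 158 130] end [116 113 126 183 227 212 202 200 200 199 200 199 198 199 196 196] blk [177 148 108  88  77 105 159 179 181 180 180 183 183 184 187 189 165 108
  79 104 153 191 195 192]
233 tail [246 247 246 246 244 241 234 227 220 223 233 234 233 233 233 232 233 231] end [227 226 228 228 230 220 208 214 218 217 220 223 223 222 222 221] blk [ 81  89  95  90  77 100 136 125  94  74  86 114 145 170 182 185 176 128
  87 105 153 199 199 194]
236 tail [236 238 236 236 236 234 229 220 215 220 232 232 233 231 232 232 230 231] end [229 231 229 229 228 216 200 213 222 222 223 224 223 223 223 223] blk [ 78  82  93  91  76 100 147 159 141 133 135 148 175 182 183 182 172 132
  85 115 166 203 202 198]
241 tail [197 198 197 194 199 193 183 178 196 231 234 233 231 233 232 231 23
[... 302 characters left out ...]
0 205 213 220 221 219 222 223] blk [88 91 91 91 74 70 79 89 91 88 84 87 91 89 89 92 95 89 89 94 97 96 99 99]
225 tail0 [233 232 233 234 233 220 179 134 115 111 101 108 112 115 116 116] nose0 [145 110 115 118 113 104 109 150 199 210 207 195 207 224 230 231]
233 tail0 [246 246 246 245 243 238 232 226 224 228 229 229 228 227 230 230] nose0 [211 179 122 101 105 104 114 140 195 231 230 221 210 226 242 247]
236 tail0 [236 236 237 237 235 234 226 218 219 228 231 231 231 230 230 230] nose0 [188 122  99 106 106 104 107 124 174 209 214 212 205 218 232 239]
241 tail0 [199 197 196 198 197 194 185 198 220 231 230 228 229 229 229 229] nose0 [180 119  99 104 104 102  97 115 145 167 169 160 158 180 192 194]
```

View pics/z1.png

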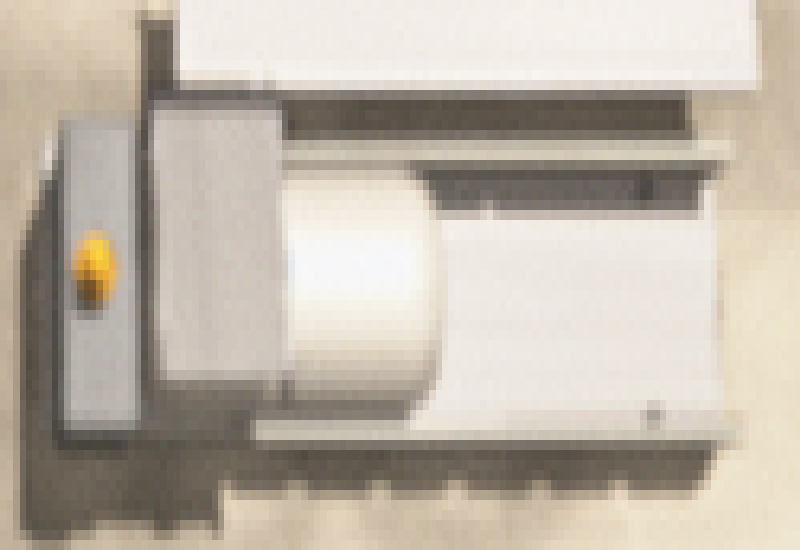

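```bash
python3 - <<'E'
from h import *
from fit import tw
from scipy.optimize import brentq
def u(y0,P): return proj("top",tw([.4385,y0,1.5664],[P]))[0,0]
for n,P,m in(("blkL",(90,0,80),279.4),("blkR",(58,0,80),290.8),("end",(-195,0,5),381.8),("padL",(40,-80,57),None),("lipnear",(0,20,90),None)):
    if m: print(n,brentq(lambda y:u(y,P)-m,-.18,-.1))
    print(n,u(-.144,P))
for y0 in(-.140,-.142,-.144,-.146):
    print(y0,'tail x at z38:',brentq(lambda x:u(y0,(x,0,38))-338.3,-90,-40),'z60',brentq(lambda x:u(y0,(x,0,60))-338.3,-90,-40),'initial tail',brentq(lambda x:u(y0,(x,0,38))-367.8,-190,-40))
E
```

```text
blkL -0.1434771159447299
blkL 279.6041515947884
blkR -0.140670082967992
blkR 292.1004226936031
end -0.1420129416906034
end 382.52664934157616
padL 297.76066648181853
lipnear 315.4811110311515
-0.14 tail x at z38: -71.9936465379253 z60 -67.93366652796412 initial tail -150.36733902161762
-0.142 tail x at z38: -69.99400512836026 z60 -65.93402516858471 initial tail -148.3678287810957
-0.144 tail x at z38: -67.9943637189729 z60 -63.93438380938644 initial tail -146.36831854081643
-0.146 tail x at z38: -65.99472230976335 z60 -61.934742450369235 initial tail -144.36880830077993
```

```bash
python3 - <<'E'
from h import *
im=manip.snapshot("side"); crop("side",(185,155,255,275),5,"side17",im)
for f in("side12","side13","side14","side15","side17"):
    g=cv2.imread(f"pics/{f}.png").astype(int).sum(2)//3
    print(f,g[430:480:4,145], g[430:480:4,160])
E
```

```text
side12 [173 174 175 177 178 177 160 131 112 113 110 116 158] [164 163 163 164 166 144 119 108 109 110 108 168 243]
side13 [177 180 180 178 174 150 122 110 110 110 118 177 242] [167 167 165 162 146 120 107 110 112 114 192 243 232]
side14 [174 176 181 179 174 152 124 108 111 111 110 107 134] [166 168 168 164 146 117 106 112 111 112 108 106 143]
side15 [176 179 178 176 176 153 123 110 111 109 107 169 244] [165 164 165 161 145 120 109 112 111 109 105 167 244]
side17 [209 245 244 246 255 182 107 133 224 226 223 222 220] [156 191 226 198 136 103  95 131 221 224 221 222 222]
```

```bash
python3 - <<'E'
from h import *
print(manip.sense()['t']); print(manip.sign_off())
E
```

```text
15.125
the job is handed in; nothing more can be done
None
```

The can is home against the end block with the flap closed on it, and I handed the job in at about 15.1 s of the 51 s allowed.

**What I did:** One fingertip pressed the paddle to about 0.8 rad (read from the paddle corner in the side picture; Fz about 3–5 N). With the flap held open, the other fingertip pushed the can's tail about 80 mm. I stopped when the tool was blocked at y = -0.220 and the push force rose from 4 to about 10 N, close to the predicted -0.222. I then backed off the can with the paddle still down, raised the tool slowly, and moved clear.

**Last checks:**
- **Can position:** The tail edge in the side pictures did not move between the final push and after the paddle was let go, so the can did not spring back.
- **Flap:** The paddle came to rest nearly level, about 0.43–0.45 rad, which fits the lip resting on the can.
- **Bystanders:** The sleeve, tape, stamp and beaker look to be where they were.

**What disagreed:**
- **Tail reading:** The top camera put the tail at x about -66 to -70 mm against the nominal -67, which is within its roughly 3 mm uncertainty. I relied on the hard stop to judge it home.
- **Fingertip height:** The fingertips, opened to 77%, stood about 40 mm above the reported TCP, both in the pictures and by contact. The stated 13 mm swing does not account for that, so I found the paddle height by touch.

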